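# Hang the crown frame on the display stand and raise it to the second stop

## Task

Drape the arched flower-crown frame over the bar of the telescoping display stand and let go of it. Then squeeze the release button on the black block at the top of the mast, pull the mast up past its first stop to its second stop, the end of its travel, with the frame still hanging on the bar. Finish while holding it up there by the block with the button still squeezed in, because nothing else keeps it up; leave the other things on the table where they are.

Things in the scene. Friction and masses are not known exactly. Their poses are not given: they have to be found in the camera images.
- crown_frame: Loose arched crown frame, about 90 g: flat aluminium band 28 wide, 4 mm thick, bent to an upside-down U with a cork pad on top, standing on its two ends. Origin: underside, midway between the ends; z up, x from leg to leg, y along the band's width. 90 mm between the legs, 106 over the feet, 127 tall; arch underside 93, upper side 97 above origin. Hangs stably once the arch rests on the bar.
- crown_seat (a point): Middle of the underside of the crown frame's arch, 93 mm above its feet: the point that comes to rest on top of the bar. Axes as the crown frame.
- crown_pad (a point): Centre of the cork pad on top of the crown frame (22 x 22 mm, 30 mm tall, from 97 to 127 mm above the feet): the place to grip it. Axes as the crown frame.
- stand: Telescoping display stand, fixed to the table. Origin: centre of the underside of its foot, a 120 x 120 x 12 mm dark steel plate; z up along the mast. Outer tube 30 mm in diameter with a black collar up to 132 mm; a thinner tube (18 mm), the mast, slides up out of it and carries the bar and, above that, the grip block. The bar points along the stand's -y, the button faces its -x.
- bar_mid (a point): Middle of the bar, on its axis, 150 mm above the table while the mast is down; rises with the mast; axes as the stand. The bar is level, 12 mm in diameter (its top 6 mm above this point), and runs along y from a hub 13 mm from the mast's axis to an end disc (24 mm in diameter) 158 mm from it; this point is 85 mm from the mast's axis.
- grip_block (a point): Centre of the black grip block on top of the mast, on the mast's axis, 185 mm above the table while the mast is down; axes as the stand. The block is 34 (x) x 30 (y) x 46 mm (z). It rises with the mast.
- button_face (a point): Centre of the outer face of the grey release button (22 mm wide, 30 tall) on the block's -x side, 1 mm above the block's mid-height. Stands 6.5 mm proud, goes in along +x. Gripping the block across x, one finger on the button and one on the opposite face, squeezes it in (40.5 mm across before, 34.5 after). Axes as the stand.
- button (a joint): Travel of the button in m: 0 out, 0.006 fully in. Spring 4 N at first, 8 N fully in. It frees the catch beyond 0.004. Let go, it springs out at the next catch hole; elsewhere the tube's wall stops it at 0.004.
- mast (a joint): Height of the mast in m: 0 down (so at the start), 0.05 first stop, 0.10 second stop, the hard end of travel. A catch locks it at 0 and 0.05 (2 mm of play) unless the button is in; none at 0.10, so it must be held up. With the button in, 5 to 6 N lift it; let go, it sinks. A dark ring on the thin tube shows just above the collar at each of the two stops.
- duck: Bystander: small bath duck, 56 x 46 x 42 mm, loose. Origin under its centre.
- stem_tape: Bystander: roll of stem tape lying flat, 58 mm in diameter, 13 mm high, loose. Origin under its centre.
- clay_pot: Bystander: small clay pot, 58 mm in diameter, 45 mm high, loose. Origin under its centre.
- ribbon: Bystander: ribbon spool lying flat, 68 x 60 x 22 mm, loose. Origin under its centre.
- dropper_bottle: Bystander: dropper bottle, 34 mm in diameter, 102 mm high, loose. Origin under its centre.
Things that resemble listed ones, but are neither listed nor needed, are in the scene too. There is more than one size of the crown_frame; the job needs the smallest.

How it is judged:
On the way, in this order (a step that is already met when the one before it is completed fails the run):
1. the crown frame hangs over the bar, let go, with the mast still down (x of crown_seat in the frame of bar_mid between -0.02 and 0.02 m and y of crown_seat in the frame of bar_mid between -0.055 and 0.055 m and z of crown_seat in the frame of bar_mid between 0 and 0.014 m and angle between crown_frame's own z axis and vertical below 0.3 rad and contact force between crown_frame and stand above 0.3 N and contact force between crown_frame and the arm below 0.1 N and contact force between crown_frame and the fingers below 0.1 N and linear speed of crown_frame below 0.06 m/s and value of joint mast below 0.01 m), for 0.2 s.
2. the button is squeezed in by the gripper with the mast still down (value of joint button above 0.0045 m and value of joint mast below 0.015 m and contact force between the fingers and stand above 2 N), for 0.05 s.
At the end, for the whole second after the job is handed in: The mast is within 7 mm of its second stop and still, the fingers grip the block with the button in over 4.8 mm, and the crown frame hangs at rest on the bar by its arch, untouched: seat within 20 mm of the bar sideways, 55 mm of its middle along it, 0 to 14 mm above its axis, tilt under 17 degrees (x of crown_seat in the frame of bar_mid between -0.02 and 0.02 m and y of crown_seat in the frame of bar_mid between -0.055 and 0.055 m and z of crown_seat in the frame of bar_mid between 0 and 0.014 m and angle between crown_frame's own z axis and vertical below 0.3 rad and contact force between crown_frame and stand above 0.3 N and contact force between crown_frame and the arm below 0.1 N and contact force between crown_frame and the fingers below 0.1 N and linear speed of crown_frame below 0.06 m/s and value of joint mast between 0.093 and 0.11 m and velocity of joint mast between -0.02 and 0.02 m/s and value of joint button above 0.0048 m and contact force between the fingers and stand above 4 N); the arm keeps its last pose, push and grip.
It fails at once if a bystander is moved by more than 30 mm (distance of any of duck, stem_tape, clay_pot, ribbon, dropper_bottle from where it was at the start of the episode above 0.03 m).
It also fails if it takes over 61 s, if anything falls off the work surface, if the arm or the gripper's body presses on something with over 40 N, if the wrist force passes 120 N, or if a joint passes its speed limit or range.

## Robot

A 6-joint arm with a two-finger parallel gripper is mounted at the origin on the work surface; the furniture and walls round the work are solid. World frame = base frame: x ahead of the robot, y to its left, z up, the work surface at z = 0. Lengths are in m, angles in rad, forces in N, time in s.
With the tool pointing down it reaches from about 0.35 to 0.725 m from the base axis. Payload 6 kg.
Tool frame: the origin (TCP) lies midway between the tips of the shut fingers; the grasp point (between the pads) lies 19 mm behind it; z points along the fingers, y is the line along which they close (so a half turn about z gives the same grasp; the last joint's range is limited). The gripper opens to 85 mm and grips with 20 to 120 N. Pads are 22 mm wide; open, the fingers measure 114 mm over their backs; the gripper's body (76 mm by 85 mm) begins 54 mm behind the grasp point. The pads swing forward as they close: fully open they stand 13 mm farther back than shut.
Start: joints at [1.496, 0.04, 0.085, 0, -1.615, -0.334], TCP at [0.238, 0.551, 0.231] pointing down, gripper open.
Joint ranges: [-2.56, 2.56], [-1.29, 2.01], [-1.08, 1.49], [-3.29, 1.98], [-2.81, -0.18], [-2.99, 2.99]. Speed limits (rad/s): [2.57, 2.57, 3.01, 3.14, 3.14, 3.14].

## Interface

Orientations are given as a unit quaternion [x, y, z, w].
In Python, from plant import * gives the robot as it stands.
- The arm moves only by the shell command python3 -m pendant 'ROWS' [OPENING] [FORCE]. ROWS is JSON, a list of rows, each an object of numbers: "x", "y", "z": the shift along the world's x, y, z in mm; "turn": the turn about the world's z in rad. In form: [{"x": .., "y": .., "z": .., "turn": ..}, ...]. A call has 1 to 8 rows; each row shifts and turns the commanded pose from where the row before left it; what a row does not reach is not made up. A row lasts 1/12 s, in which the tool goes at most 41.7 mm and 7.16 degrees, less where a joint would pass 70% of its speed; a pose out of reach is approached as far as the arm can. A call with a gripper value outside its range is refused whole. OPENING is the finger opening in mm, from 0 to 85.4, set as the call begins (- or left out, the last holds). The fingers move at their own pace and stop on an object; FORCE is the grip in N (left out, the last holds). Time passes only in rows, so rows that do not move let the fingers close. It gives the time, the measured TCP pose, the force, the opening and the grip force at its end, in the units of the state.
- get_state(): the state, without advancing time (a new reading comes with each control period).
- camera(name): name is "side" or "top"; returns the picture (420x560x3 uint8, red, green, blue); there is no depth.
- camera_params(name): a dict with "fx", "fy", "cx", "cy" (pixels), "xyz" and "orientation" of the camera in the world. Camera axes: x right, y down, z forward; pixel columns grow to the right and rows downward; lengths in m; the calibration is good to about 2 mm. A picture is of the moment at which its call begins. camera_params takes no time and is no camera call.
- job_done(): hands the job in; it is judged then, once.
The state is a dict: "time_s": time; "joint_pos": joint angles; "joint_velocities": joint speeds; "effort": joint torques, N m; "tool_pos": TCP position; "tcp_rot": TCP orientation; "wrist_force": force on the tool from outside, world axes, zero at the start; "wrist_torque": the same for the moment, N m; "width": finger opening in m; "finger_force": force on a finger pad.
Only numpy, scipy, OpenCV 4.12 (cv2) and the standard library are available. Lean on these libraries where they do the work, as an engineer would, in place of code of your own. Each camera call takes 0.05 s, during which the arm holds its last target. There are 200 camera calls.

## Working session

There is one attempt and no reset: what is moved stays moved. The work goes in short steps, Python scripts to look and compute and a shell command to move; the robot and the scene stay as the last step left them, time stands still between calls to the robot, and variables do not carry over. Pictures are saved under pics/ and viewed, at most 10 in all, crops included, and the job is handed in when it is done.

```bash
mkdir -p pics; python3 - <<'E'
from plant import *
import cv2
for n in("side","top"):
    cv2.imwrite(f"pics/{n}0.png",camera(n)[:,:,::-1]); print(n,camera_params(n))
print(get_state())
E
```

```text
side {'fx': 533.9892291428237, 'fy': 533.9892291428237, 'cx': 281.2870122876789, 'cy': 208.51685134816458, 'xyz': array([ 0.39217624, -1.32269151,  0.9337249 ]), 'orientation': array([ 0.87165467, -0.02230774,  0.01450214, -0.48939778])}
top {'fx': 449.0660021536652, 'fy': 449.0660021536652, 'cx': 284.2489680264805, 'cy': 210.4598776391828, 'xyz': array([0.28317637, 0.01890973, 1.35971909]), 'orientation': array([-0.69965071,  0.71085904, -0.05471812,  0.04662862])}
{'time_s': 0.1, 'joint_pos': array([ 1.49568328e+00,  4.07621715e-02,  8.39095049e-02, -3.71932547e-04,
       -1.61549025e+00, -3.33644085e-01]), 'joint_velocities': array([-0.00067859, -0.00036935,  0.00275352,  0.0008901 ,  0.00127338,
        0.00093869]), 'effort': array([-4.26439627e-03, -3.69342613e+01,  3.48275328e+01,  6.95159733e+00,
       -4.60737632e-03,  1.64205684e-06]), 'tool_pos': array([0.23834022, 0.55031595, 0.2303793 ]), 'tcp_rot': array([ 9.79188646e-01, -2.02950640e-01, -8.45544200e-05,  7.90794108e-04]), 'wrist_force': array([-0.23771538,  0.68649795, -0.10330797]), 'wrist_torque': array([-0.00837775,  0.02446375, -0.00314284]), 'finger_force': 0.0, 'width': 0.08516860330166565}
```

View pics/top0.png

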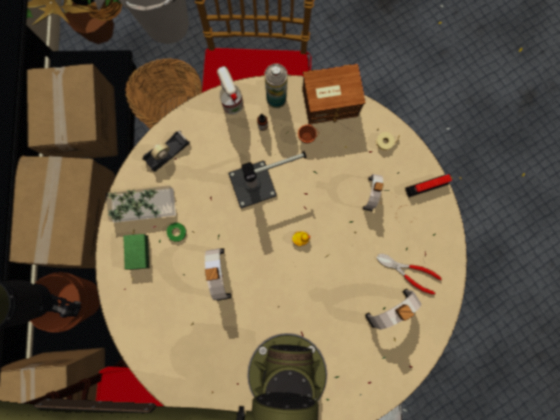

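View pics/side0.png

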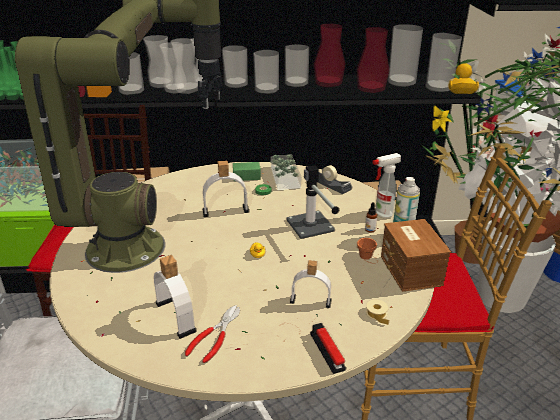

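```bash
python3 - <<'E'
import cv2,numpy as np
t=cv2.imread("pics/top0.png");s=cv2.imread("pics/side0.png")
r=lambda im,x,y,w,h,k:cv2.resize(im[y:y+h,x:x+w],None,fx=k,fy=k,interpolation=cv2.INTER_CUBIC)
a=r(t,220,140,100,75,4);b=r(t,345,155,100,75,4)
c=r(s,275,155,100,75,4);d=r(s,270,245,100,75,4)
cv2.imwrite("pics/crops.png",np.vstack([np.hstack([a,b]),np.hstack([c,d])]))
E
```

```text
(no output)
```

View pics/crops.png

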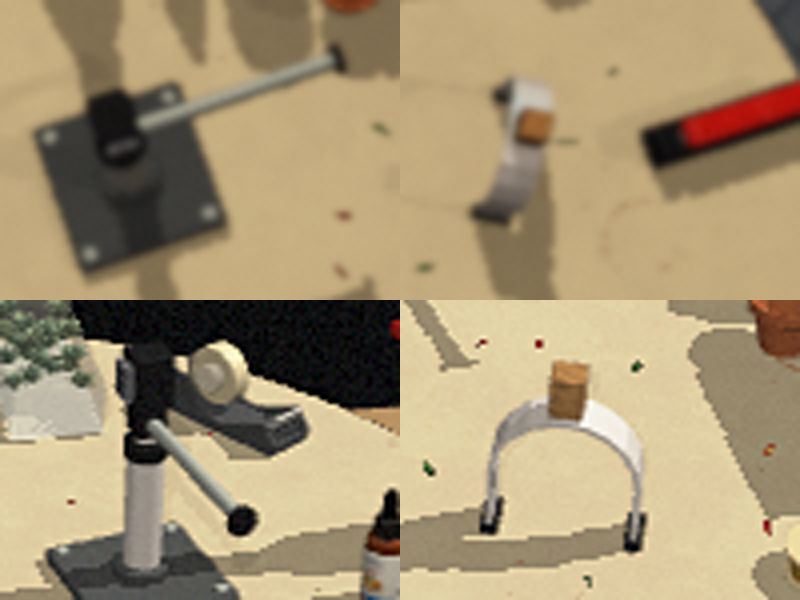

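```bash
cat > h.py <<'E'
import numpy as np,cv2
from plant import *
from scipy.spatial.transform import Rotation as R
def ray(n,p):
    c=camera_params(n); d=R.from_quat(c["orientation"]).apply([(p[0]-c["cx"])/c["fx"],(p[1]-c["cy"])/c["fy"],1.]); return np.array(c["xyz"]),d/np.linalg.norm(d)
def plane(n,p,z):
    o,d=ray(n,p); return o+d*(z-o[2])/d[2]
def tri(pt,ps):
    o1,d1=ray("top",pt);o2,d2=ray("side",ps)
    t=np.linalg.lstsq(np.c_[d1,-d2],o2-o1,rcond=None)[0]
    a=o1+d1*t[0];b=o2+d2*t[1]; return (a+b)/2,np.linalg.norm(a-b)
E
python3 - <<'E'
from h import *
np.set_printoptions(precision=4,suppress=True)
t=cv2.imread("pics/top0.png");s=cv2.imread("pics/side0.png")
q=lambda x,y,ox,oy:(x/4-.375+ox,y/4-.375+oy)
T=lambda x,y:q(x,y,220,140); F=lambda x,y:q(x-400,y,345,155); S=lambda x,y:q(x,y-300,275,155); G=lambda x,y:q(x-400,y-300,270,245)
P=np.array([plane("top",T(*c),.012) for c in[(40,132),(180,85),(226,230),(85,272)]])
print("plate",P,P.mean(0),np.linalg.norm(P-np.roll(P,1,0),axis=1))
def cork(im,x,y,w,h):
    v=cv2.cvtColor(im[y:y+h,x:x+w],cv2.COLOR_BGR2HSV); m=cv2.inRange(v,(3,100,70),(20,255,255))
    n,l,st,ce=cv2.connectedComponentsWithStats(m); i=1+np.argmax(st[1:,4]); return ce[i]+(x,y),st[i]
ct,a=cork(t,360,170,30,40); cs,b=cork(s,295,255,40,40); print(ct,a,cs,b,"cork",tri(ct,cs))
print("cork plane top z.127",plane("top",ct,.127))
for f in[(505,92),(490,212)]: print("foot top",plane("top",F(*f),.005))
for f in[(490,517),(635,534)]: print("foot side",plane("side",G(*f),.012))
print("bar hub",plane("top",T(140,125),.15),"end",plane("top",T(338,59),.15),tri(T(338,59),S(241,520)))
print("barside",plane("side",S(241,520),.15),plane("side",S(152,428),.15))
print("block top top-end",plane("top",T(110,103),.208)) 
for z,c in((.208,(148,345)),): print("block side",plane("side",S(*c),z))
# bar edges in top, mask of low-saturation bright pixels
v=cv2.cvtColor(t,cv2.COLOR_BGR2HSV); m=cv2.inRange(v,(0,0,100),(179,70,255)); m[:,:258]=0;m[:,303:]=0;m[:152]=0;m[174:]=0
y,x=np.nonzero(m);print(len(x),np.polyfit(x,y,1)); l=cv2.fitLine(np.c_[x,y].astype(np.float32),cv2.DIST_HUBER,0,.01,.01).ravel();print(l,plane("top",l[2:],.152),(plane("top",l[2:]+20*l[:2],.152)-plane("top",l[2:]-20*l[:2],.152)))
E
```

```text
plate [[0.5974 0.1673 0.012 ]
 [0.6329 0.0597 0.012 ]
 [0.5191 0.0259 0.012 ]
 [0.4884 0.1332 0.012 ]] [0.5595 0.0965 0.012 ] [0.1143 0.1133 0.1187 0.1116]
[378.662  186.4507] [14 13 10  8 71] [311.6967 267.082 ] [ 12   5  10  15 122] cork (array([ 0.5274, -0.2652,  0.1144]), np.float64(0.00021804317721320883))
cork plane top z.127 [ 0.5251 -0.2623  0.127 ]
foot top [ 0.5771 -0.2674  0.005 ]
foot top [ 0.4837 -0.2517  0.005 ]
foot side [ 0.4798 -0.2644  0.012 ]
foot side [ 0.5717 -0.2854  0.012 ]
bar hub [0.5692 0.0834 0.15  ] end [ 0.6141 -0.0542  0.15  ] (array([ 0.6134, -0.0541,  0.1512]), np.float64(0.0007810293224644038))
barside [ 0.6133 -0.0523  0.15  ] [0.5645 0.0833 0.15  ]
block top top-end [0.5706 0.0999 0.208 ]
block side [0.562  0.1074 0.208 ]
206 [ -0.3183 251.0532]
[  0.9487  -0.3161 279.954  162.0156] [0.5928 0.0132 0.152 ] [ 0.0343 -0.1053  0.    ]
```

```bash
A='{"x":12,"y":-34,"z":0,"turn":-0.0565}'; python3 -m pendant '[{"x":0,"y":0,"z":25,"turn":0},{"x":0,"y":0,"z":25,"turn":0},{"x":12,"y":-34,"z":0,"turn":-0.056},{"x":12,"y":-34,"z":0,"turn":-0.056},{"x":12,"y":-34,"z":0,"turn":-0.056},{"x":12,"y":-34,"z":0,"turn":-0.056},{"x":12,"y":-34,"z":0,"turn":-0.056},{"x":12,"y":-34,"z":0,"turn":-0.056}]' 60 20
python3 -m pendant '[{"x":12,"y":-34,"z":0,"turn":-0.056},{"x":12,"y":-34,"z":0,"turn":-0.056},{"x":12,"y":-34,"z":0,"turn":-0.056},{"x":12,"y":-34,"z":0,"turn":-0.056},{"x":12,"y":-34,"z":0,"turn":-0.056},{"x":12,"y":-34,"z":0,"turn":-0.056},{"x":12,"y":-34,"z":0,"turn":-0.056},{"x":12,"y":-34,"z":0,"turn":-0.056}]'
python3 -m pendant '[{"x":12,"y":-34,"z":0,"turn":-0.056},{"x":12,"y":-34,"z":0,"turn":-0.056},{"x":12,"y":-34,"z":0,"turn":-0.056},{"x":12,"y":-34,"z":0,"turn":-0.056},{"x":12,"y":-34,"z":0,"turn":-0.056},{"x":12,"y":-34,"z":0,"turn":-0.056},{"x":0,"y":0,"z":0,"turn":0},{"x":0,"y":0,"z":0,"turn":0}]'
```

```text
time_s: 0.77
tool_pos: [0.3106, 0.3448, 0.2809]
tcp_rot: [0.931, -0.365, -0.0, 0.0]
wrist_force: [1.3, 0.1, 0.3]
width: 0.0598
finger_force: 0.0
time_s: 1.43
tool_pos: [0.4065, 0.0729, 0.2812]
tcp_rot: [0.827, -0.563, -0.0, -0.0]
wrist_force: [1.1, 0.5, -0.8]
width: 0.0597
finger_force: 0.0
time_s: 2.1
tool_pos: [0.4783, -0.1311, 0.28]
tcp_rot: [0.721, -0.693, -0.001, 0.001]
wrist_force: [-0.5, 0.8, -0.5]
width: 0.0598
finger_force: 0.0
```

```bash
python3 -m pendant '[{"x":12,"y":-33,"z":0,"turn":-0.059},{"x":12,"y":-33,"z":0,"turn":-0.059},{"x":12,"y":-33,"z":0,"turn":-0.059},{"x":13,"y":-34,"z":0,"turn":-0.058},{"x":0,"y":0,"z":-40,"turn":0},{"x":0,"y":0,"z":-40,"turn":0},{"x":0,"y":0,"z":-40,"turn":0},{"x":0,"y":0,"z":0,"turn":0}]' 
python3 - <<'E'
from h import *
t=camera("top")[:,:,::-1];s=camera("side")[:,:,::-1]
r=lambda im,x,y,w,h,k:cv2.resize(im[y:y+h,x:x+w],None,fx=k,fy=k,interpolation=cv2.INTER_CUBIC)
cv2.imwrite("pics/g1.png",np.hstack([r(t,330,140,100,150,4),r(s,265,180,100,150,4)]))
print(get_state()["tool_pos"],get_state()["tcp_rot"])
E
```

```text
time_s: 2.77
tool_pos: [0.5236, -0.2593, 0.1508]
tcp_rot: [-0.636, 0.772, 0.007, -0.004]
wrist_force: [-0.5, 0.2, -3.5]
width: 0.0601
finger_force: 0.0
[ 0.52715408 -0.26166121  0.16153454] [-6.36389373e-01  7.71367127e-01  4.68703985e-04 -1.04953219e-03]
```

View pics/g1.png

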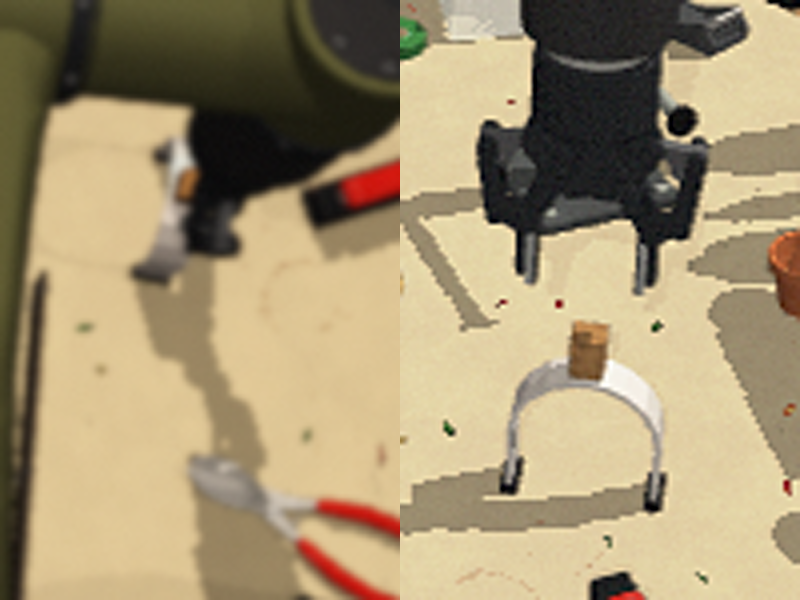

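```bash
python3 -m pendant '[{"x":0,"y":-2,"z":-20,"turn":0},{"x":0,"y":0,"z":-20,"turn":0},{"x":0,"y":0,"z":-18,"turn":0},{"x":0,"y":0,"z":0,"turn":0},{"x":0,"y":0,"z":0,"turn":0},{"x":0,"y":0,"z":0,"turn":0}]' 
python3 -m pendant '[{"x":0,"y":0,"z":0,"turn":0},{"x":0,"y":0,"z":0,"turn":0},{"x":0,"y":0,"z":0,"turn":0},{"x":0,"y":0,"z":0,"turn":0},{"x":0,"y":0,"z":0,"turn":0},{"x":0,"y":0,"z":0,"turn":0},{"x":0,"y":0,"z":0,"turn":0},{"x":0,"y":0,"z":0,"turn":0}]' 15 30
```

```text
time_s: 3.37
tool_pos: [0.5293, -0.2648, 0.1073]
tcp_rot: [-0.636, 0.772, -0.002, 0.001]
wrist_force: [0.4, 0.4, 0.5]
width: 0.0601
finger_force: 0.0
time_s: 4.03
tool_pos: [0.528, -0.2646, 0.1044]
tcp_rot: [-0.636, 0.772, -0.001, 0.0]
wrist_force: [0.3, 0.5, 5.5]
width: 0.0215
finger_force: 33.2
```

```bash
python3 -m pendant '[{"x":0,"y":0,"z":20,"turn":0},{"x":0,"y":0,"z":35,"turn":0},{"x":0,"y":0,"z":35,"turn":0},{"x":0,"y":0,"z":35,"turn":0},{"x":0,"y":0,"z":35,"turn":0},{"x":0,"y":0,"z":25,"turn":0},{"x":0,"y":0,"z":15,"turn":0},{"x":0,"y":0,"z":0,"turn":0}]' 
python3 -m pendant '[{"x":6,"y":22,"z":0,"turn":0.05},{"x":6,"y":22,"z":0,"turn":0.05},{"x":6,"y":22,"z":0,"turn":0.05},{"x":6,"y":22,"z":0,"turn":0.05},{"x":6,"y":22,"z":0,"turn":0.05},{"x":6,"y":22,"z":0,"turn":0.05},{"x":6,"y":22,"z":0,"turn":0.05},{"x":6,"y":22,"z":0,"turn":0.05}]' 
python3 -m pendant '[{"x":6,"y":22,"z":0,"turn":0.05},{"x":5,"y":22,"z":0,"turn":0.05},{"x":3,"y":20,"z":0,"turn":0.01},{"x":3,"y":20,"z":0,"turn":0},{"x":0,"y":11,"z":0,"turn":0},{"x":0,"y":0,"z":0,"turn":0},{"x":0,"y":0,"z":0,"turn":0},{"x":0,"y":0,"z":0,"turn":0}]' 
python3 - <<'E'
from h import *
t=camera("top")[:,:,::-1];s=camera("side")[:,:,::-1]
r=lambda im,x,y,w,h,k:cv2.resize(im[y:y+h,x:x+w],None,fx=k,fy=k,interpolation=cv2.INTER_CUBIC)
cv2.imwrite("pics/g2.png",np.hstack([r(t,220,110,100,150,4),r(s,260,100,100,150,4)]))
print(get_state()["tool_pos"],get_state()["tcp_rot"],get_state()["width"])
E
```

```text
time_s: 4.7
tool_pos: [0.528, -0.2651, 0.3072]
tcp_rot: [-0.636, 0.772, -0.002, 0.001]
wrist_force: [-0.4, -0.6, 0.1]
width: 0.0213
finger_force: 32.4
time_s: 5.37
tool_pos: [0.5753, -0.0873, 0.3014]
tcp_rot: [0.777, -0.629, -0.001, 0.001]
wrist_force: [0.8, 0.2, -0.1]
width: 0.0216
finger_force: 32.4
time_s: 6.03
tool_pos: [0.5923, 0.0059, 0.3028]
tcp_rot: [0.81, -0.587, -0.0, 0.0]
wrist_force: [-0.8, -0.2, -0.4]
width: 0.0211
finger_force: 32.4
[0.59235361 0.0057072  0.30316126] [ 8.09549454e-01 -5.87051665e-01 -3.80569942e-05  1.53414839e-04] 0.021652374540063586
```

View pics/g2.png

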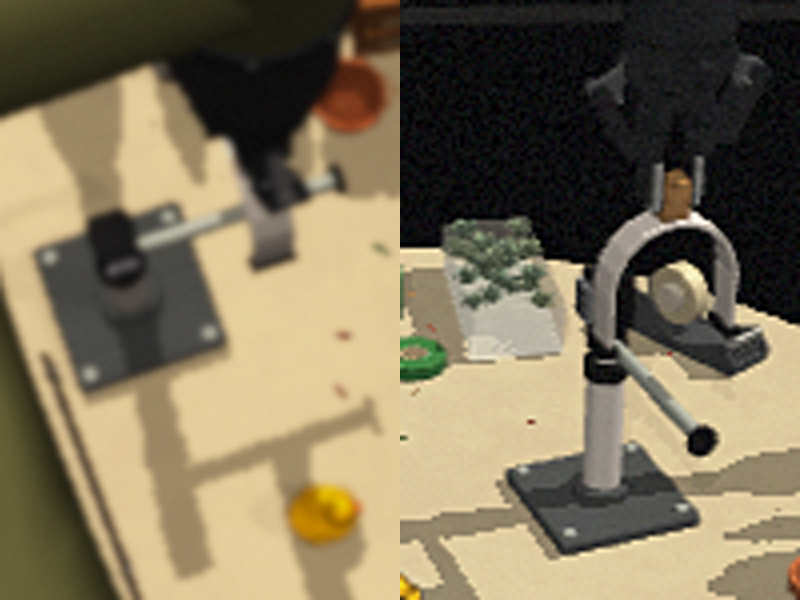

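```bash
python3 -m pendant '[{"x":1,"y":0,"z":-20,"turn":0},{"x":0,"y":0,"z":-25,"turn":0},{"x":0,"y":0,"z":-25,"turn":0},{"x":0,"y":0,"z":-25,"turn":0},{"x":0,"y":0,"z":-20,"turn":0},{"x":0,"y":0,"z":-10,"turn":0},{"x":0,"y":0,"z":0,"turn":0},{"x":0,"y":0,"z":0,"turn":0}]' 
python3 -m pendant '[{"x":0,"y":0,"z":-3,"turn":0},{"x":0,"y":0,"z":-3,"turn":0},{"x":0,"y":0,"z":-2,"turn":0},{"x":0,"y":0,"z":0,"turn":0},{"x":0,"y":0,"z":0,"turn":0}]'
python3 - <<'E'
from h import *
s=camera("side")[:,:,::-1]
r=lambda im,x,y,w,h,k:cv2.resize(im[y:y+h,x:x+w],None,fx=k,fy=k,interpolation=cv2.INTER_CUBIC)
cv2.imwrite("pics/g3.png",r(s,260,130,120,120,5))
E
```

```text
time_s: 6.8
tool_pos: [0.5937, 0.0059, 0.179]
tcp_rot: [0.81, -0.587, 0.0, 0.0]
wrist_force: [0.3, -0.4, -0.5]
width: 0.0217
finger_force: 32.3
time_s: 7.22
tool_pos: [0.5935, 0.0066, 0.1705]
tcp_rot: [0.81, -0.587, 0.0, -0.0]
wrist_force: [0.7, 1.1, -0.9]
width: 0.0215
finger_force: 32.4
```

View pics/g3.png

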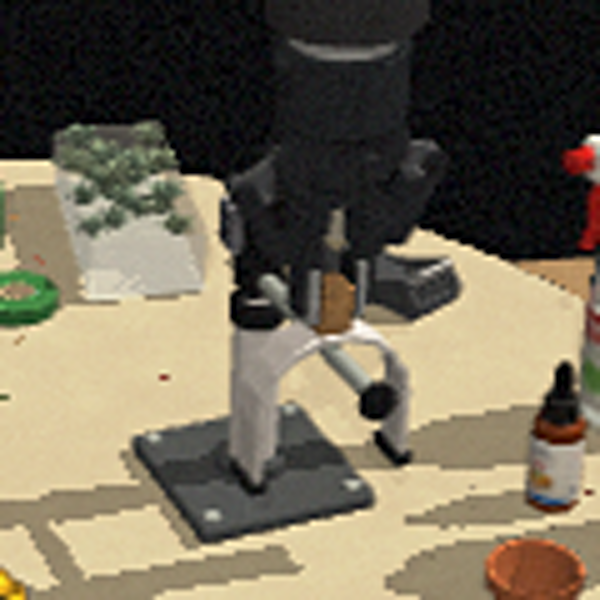

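```bash
python3 -m pendant '[{"x":0,"y":0,"z":-2,"turn":0},{"x":0,"y":0,"z":-1.5,"turn":0},{"x":0,"y":0,"z":0,"turn":0},{"x":0,"y":0,"z":0,"turn":0}]'
python3 -m pendant '[{"x":0,"y":0,"z":0,"turn":0},{"x":0,"y":0,"z":0,"turn":0},{"x":0,"y":0,"z":0,"turn":0},{"x":0,"y":0,"z":0,"turn":0},{"x":0,"y":0,"z":0,"turn":0},{"x":0,"y":0,"z":0,"turn":0}]' 50 20
python3 -m pendant '[{"x":0,"y":0,"z":10,"turn":0},{"x":0,"y":0,"z":20,"turn":0},{"x":0,"y":0,"z":35,"turn":0},{"x":0,"y":0,"z":35,"turn":0},{"x":0,"y":0,"z":0,"turn":0},{"x":0,"y":0,"z":0,"turn":0},{"x":0,"y":0,"z":0,"turn":0},{"x":0,"y":0,"z":0,"turn":0}]' 64
python3 - <<'E'
from h import *
t=camera("top")[:,:,::-1];s=camera("side")[:,:,::-1]
r=lambda im,x,y,w,h,k:cv2.resize(im[y:y+h,x:x+w],None,fx=k,fy=k,interpolation=cv2.INTER_CUBIC)
cv2.imwrite("pics/g4.png",np.hstack([r(t,230,140,80,100,5),r(s,285,145,80,100,5)]))
print(get_state()["tool_pos"],get_state()["tcp_rot"])
E
```

```text
time_s: 7.6
tool_pos: [0.5936, 0.0066, 0.1673]
tcp_rot: [0.81, -0.587, 0.0, -0.0]
wrist_force: [-0.5, 0.6, 2.2]
width: 0.0216
finger_force: 32.7
time_s: 8.1
tool_pos: [0.5935, 0.0065, 0.1667]
tcp_rot: [0.81, -0.587, -0.0, 0.0]
wrist_force: [0.3, 0.7, 0.4]
width: 0.0502
finger_force: 0.0
time_s: 8.77
tool_pos: [0.5931, 0.0066, 0.2656]
tcp_rot: [0.81, -0.587, -0.001, 0.001]
wrist_force: [-0.3, -0.1, -0.1]
width: 0.0641
finger_force: 0.0
[0.5931354  0.00649443 0.26551207] [ 8.09865128e-01 -5.86615066e-01 -6.90104593e-04  8.72883898e-04]
```

View pics/g4.png

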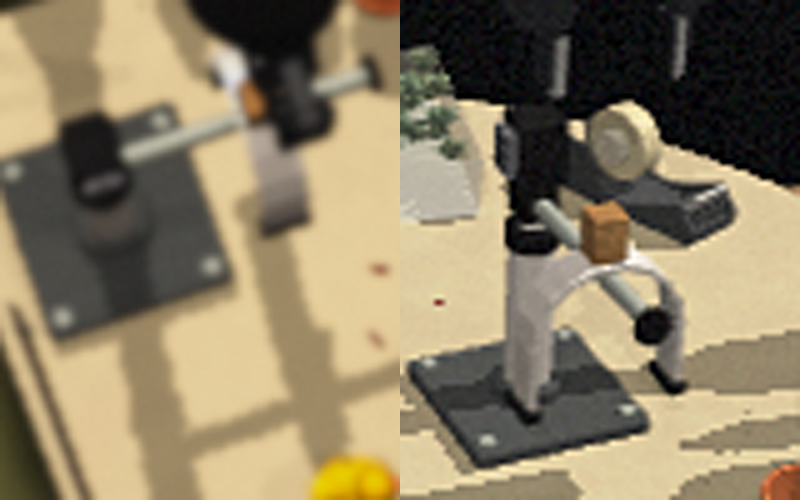

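```bash
python3 - <<'E'
from h import *
p=(539/5+285-.4,155/5+145-.4)
print(plane("side",p,.185))
o,d=ray("side",p);print(o+d*(.096-o[1])/d[1])
E
```

```text
[0.80310919 0.07718467 0.185     ]
[0.80863242 0.096      0.17493661]
```

```bash
python3 - <<'E'
from h import *
for x in (110,139,168):
  o,d=ray("side",(x/5+285-.4,155/5+145-.4));print(o+d*(.096-o[1])/d[1], plane("side",(x/5+285-.4,155/5+144.6),.185))
E
```

```text
[0.54654081 0.096      0.18138315] [0.54579871 0.0891797  0.185     ]
[0.56409811 0.096      0.1809513 ] [0.56317345 0.08836974 0.185     ]
[0.5816784  0.096      0.18051889] [0.58055098 0.08755966 0.185     ]
```

```bash
python3 -m pendant '[{"x":-7,"y":22,"z":0,"turn":0},{"x":-7,"y":22,"z":0,"turn":0},{"x":-7,"y":22,"z":0,"turn":0},{"x":-8,"y":23,"z":0,"turn":0},{"x":0,"y":0,"z":0,"turn":0},{"x":0,"y":0,"z":0,"turn":0}]'
python3 -m pendant '[{"x":0,"y":0,"z":-15,"turn":0},{"x":0,"y":0,"z":-20,"turn":0},{"x":0,"y":0,"z":-20,"turn":0},{"x":0,"y":0,"z":-20,"turn":0},{"x":0,"y":0,"z":-15,"turn":0},{"x":0,"y":0,"z":-8,"turn":0},{"x":0,"y":0,"z":0,"turn":0},{"x":0,"y":0,"z":0,"turn":0}]'
python3 - <<'E'
from h import *
s=camera("side")[:,:,::-1]
cv2.imwrite("pics/g5.png",cv2.resize(s[120:240,260:380],None,fx=5,fy=5,interpolation=cv2.INTER_CUBIC))
E
```

```text
time_s: 9.37
tool_pos: [0.564, 0.0964, 0.2662]
tcp_rot: [0.81, -0.586, -0.0, 0.001]
wrist_force: [0.3, -0.3, -0.2]
width: 0.0639
finger_force: 0.0
time_s: 10.03
tool_pos: [0.5647, 0.0949, 0.169]
tcp_rot: [0.81, -0.587, 0.0, 0.0]
wrist_force: [0.6, -1.0, -0.0]
width: 0.064
finger_force: 0.0
```

View pics/g5.png

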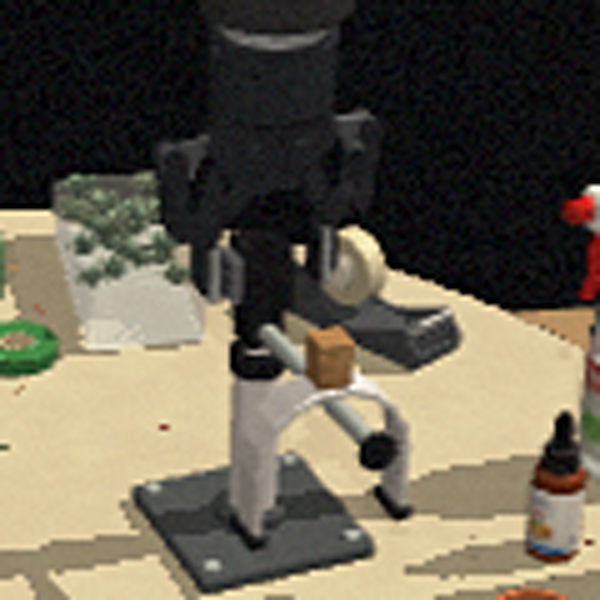

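```bash
python3 -m pendant '[{"x":0,"y":0,"z":0,"turn":0},{"x":0,"y":0,"z":0,"turn":0},{"x":0,"y":0,"z":0,"turn":0},{"x":0,"y":0,"z":0,"turn":0},{"x":0,"y":0,"z":0,"turn":0},{"x":0,"y":0,"z":0,"turn":0},{"x":0,"y":0,"z":0,"turn":0},{"x":0,"y":0,"z":0,"turn":0}]' 25 50
```

```text
time_s: 10.75
tool_pos: [0.5637, 0.0948, 0.1704]
tcp_rot: [0.81, -0.586, 0.0, 0.001]
wrist_force: [-6.2, -1.8, 6.1]
width: 0.0337
finger_force: 51.4
```

```bash
python3 -m pendant '[{"x":0,"y":0,"z":2,"turn":0},{"x":0,"y":0,"z":3,"turn":0},{"x":0,"y":0,"z":4,"turn":0},{"x":0,"y":0,"z":4,"turn":0},{"x":0,"y":0,"z":4,"turn":0},{"x":0,"y":0,"z":4,"turn":0},{"x":0,"y":0,"z":4,"turn":0},{"x":0,"y":0,"z":4,"turn":0}]'
python3 -m pendant '[{"x":0,"y":0,"z":4,"turn":0},{"x":0,"y":0,"z":4,"turn":0},{"x":0,"y":0,"z":4,"turn":0},{"x":0,"y":0,"z":4,"turn":0},{"x":0,"y":0,"z":4,"turn":0},{"x":0,"y":0,"z":4,"turn":0},{"x":0,"y":0,"z":4,"turn":0},{"x":0,"y":0,"z":4,"turn":0}]'
```

```text
time_s: 11.42
tool_pos: [0.5637, 0.0949, 0.1972]
tcp_rot: [0.81, -0.587, -0.001, 0.002]
wrist_force: [-2.8, -4.7, -5.4]
width: 0.0337
finger_force: 50.4
time_s: 12.08
tool_pos: [0.5636, 0.0949, 0.2293]
tcp_rot: [0.81, -0.587, -0.001, 0.002]
wrist_force: [-3.4, -4.5, -5.7]
width: 0.0336
finger_force: 50.3
```

```bash
python3 -m pendant '[{"x":0,"y":0,"z":4,"turn":0},{"x":0,"y":0,"z":4,"turn":0},{"x":0,"y":0,"z":4,"turn":0},{"x":0,"y":0,"z":4,"turn":0},{"x":0,"y":0,"z":4,"turn":0},{"x":0,"y":0,"z":4,"turn":0},{"x":0,"y":0,"z":4,"turn":0},{"x":0,"y":0,"z":3,"turn":0}]'
python3 -m pendant '[{"x":0,"y":0,"z":3,"turn":0},{"x":0,"y":0,"z":2,"turn":0},{"x":0,"y":0,"z":2,"turn":0},{"x":0,"y":0,"z":1,"turn":0},{"x":0,"y":0,"z":0,"turn":0},{"x":0,"y":0,"z":0,"turn":0},{"x":0,"y":0,"z":0,"turn":0},{"x":0,"y":0,"z":0,"turn":0}]'
```

```text
time_s: 12.75
tool_pos: [0.5636, 0.0949, 0.2606]
tcp_rot: [0.81, -0.587, -0.001, 0.001]
wrist_force: [-4.1, -5.9, -4.9]
width: 0.0335
finger_force: 50.4
time_s: 13.42
tool_pos: [0.5637, 0.0949, 0.2687]
tcp_rot: [0.81, -0.587, -0.001, 0.001]
wrist_force: [-3.8, -4.7, -3.9]
width: 0.0335
finger_force: 50.5
```

```bash
python3 -m pendant '[{"x":0,"y":0,"z":1,"turn":0},{"x":0,"y":0,"z":1,"turn":0},{"x":0,"y":0,"z":1,"turn":0},{"x":0,"y":0,"z":0,"turn":0},{"x":0,"y":0,"z":0,"turn":0},{"x":0,"y":0,"z":0,"turn":0},{"x":0,"y":0,"z":0,"turn":0},{"x":0,"y":0,"z":0,"turn":0}]'
python3 - <<'E'
from h import *
s=camera("side")[:,:,::-1]
cv2.imwrite("pics/g6.png",cv2.resize(s[80:240,250:390],None,fx=3.7,fy=3.7,interpolation=cv2.INTER_CUBIC))
st=get_state();print(st["tool_pos"],st["wrist_force"],st["width"])
E
```

```text
time_s: 14.08
tool_pos: [0.5636, 0.0949, 0.2706]
tcp_rot: [0.81, -0.587, -0.001, 0.002]
wrist_force: [-3.1, -5.6, -8.1]
width: 0.0339
finger_force: 52.0
[0.56361292 0.09487426 0.2706037 ] [-2.84020846 -5.80302326 -8.51383311] 0.03344930585820409
```

View pics/g6.png

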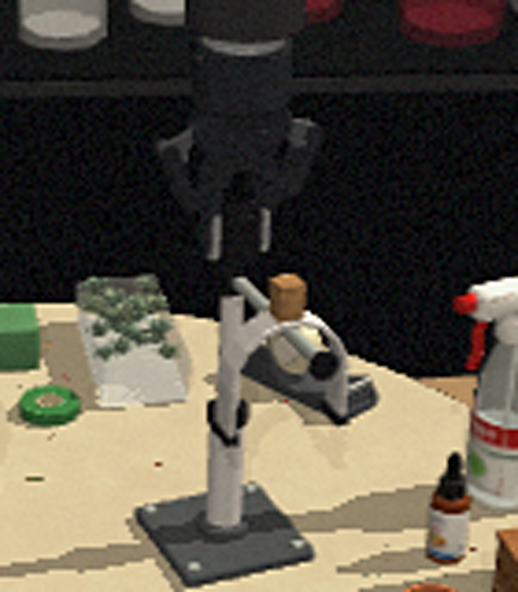

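```bash
python3 -c "
from plant import *
print(job_done())"
```

```text
the job is handed in; nothing more can be done
None
```

The smallest crown frame hangs on the bar, and the gripper holds the mast at its second stop by the block with the button squeezed in. I handed the job in at about 14 s; the hand-in returned no verdict.

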